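# Hold a purge valve open with its bayonet plug

## Task

Fetch the bayonet plug with the red grip, stand it in the slots of the blue purge block's port, press it fully home against the spring and turn it a quarter turn clockwise (seen from above), so that its grip points to the yellow marks and the valve inside is open. The valve springs back when let go, so finish while still gripping the plug and holding it home and turned; leave the other things on the bench where they are.

Things in the scene. Friction and masses are not known exactly. Their poses are not given: they have to be found in the camera images.
- plug: Loose bayonet plug, 0.10 to 0.21 kg, standing upright on its stem; 66 mm tall. Origin: centre of the stem's underside, z up. Brass stem of 24 mm diameter, z 0 to 22 mm; steel flange of 48 mm diameter, z 22 to 28; red grip bar z 28 to 66, 46 mm long along x, 24 mm thick along y. A half turn about z makes no difference.
- plug_grip (a point): Point on the plug's axis inside the red grip bar, 50 mm above the stem's underside: a good height to pinch the bar across its 24 mm thickness (the plug's y). The bar has a white line along its top.
- plug_lug (a point): Outer end of the brass lug on the plug's +x side, 19 mm from the axis, 3.5 mm above the stem's underside. A like lug is on the -x side: both 9 mm wide, z 0 to 7 mm, parallel to the grip bar.
- port: Purge block fixed to the bench: blue anodised aluminium, 60 x 60 mm, on an 88 x 88 x 8 mm grey foot, top face 50 mm above the bench. Origin on the bench under the port's axis, z up. A brass hose barb sticks out 18 mm on its +x side, a 5 mm brass cap on its +y side. Fully home the plug's flange lies on the top face: plug origin 28 mm above this origin.
- port_mouth (a point): Centre of the port's mouth in the block's top face. Upright bore of 27.6 mm diameter with two slots 12.6 mm wide along the port's +x and -x (white line at each), reaching 20.8 mm from the axis, through a 13 mm thick lip; below it is a chamber where the lugs can turn. Yellow marks lie to its +y and -y.
- plunger_rest (a point): Top of the brass spring plunger in the bore as it rests, 10 mm below the mouth. The stem meets it here, lugs in the slots; then press the plug 12 mm further (2.5 N rising to 5.5 N). Only in the last 2 mm are the lugs free to turn. Once turned, the lip lets the plug rise 2 mm at most. This point stays put.
- valve (a joint): Valve rotor in the chamber, rad: 0 shut (sprung to this), 1.5 at its stop, open. Grows as the lugs push it clockwise seen from above, after about 0.1 rad of play, so it reads about 1.4 to 1.5 at a quarter turn. Spring torque 0.08 N m at 0, 0.2 N m at 1.5. Turning the plug anticlockwise does not move it.
- tape_measure: Yellow tape measure, 74 x 78 x 31 mm, loose bystander; origin at the centre of its underside.
- nut_cup: White cup of 77 mm diameter, 73 mm high, loose bystander; origin at the centre of its underside.
- elbow: Short pale tube elbow, 82 x 114 x 60 mm, loose bystander; origin at the centre of its underside.
- lamp: Grey aluminium inspection lamp lying down, 31 x 106 x 31 mm, loose bystander; origin at the centre of its underside.
There are look-alikes about, which are no part of the job. Leave any orange look-alike of the port alone.

How it is judged:
By the outcome, as a careful person would: the job done as asked, in the order asked, and still so for the second after the job is handed in, while the arm keeps its last pose, push and grip.
It also fails if it takes over 42 s, if anything falls off the work surface, if the arm or the gripper's body presses on something with over 40 N, if the wrist force passes 120 N, or if a joint passes its speed limit or range.

## Robot

A 6-joint arm with a two-finger parallel gripper is mounted at the origin on a cart in front of the work surface, level with it; the furniture and walls round the work are solid. World frame = base frame: x ahead of the robot, y to its left, z up, the work surface at z = 0. Lengths are in mm, angles in rad, forces in N, time in s.
With the tool pointing down it reaches from about 250 to 725 mm from the base axis. Payload 4 kg.
Tool frame: the origin (TCP) lies midway between the tips of the shut fingers; the grasp point (between the pads) lies bot.tcp_to_grasp behind it (bot.tcp_to_grasp is the distance from the TCP to the grasp point, in mm); z points along the fingers, y is the line along which they close (so a half turn about z gives the same grasp; the last joint's range is limited). The gripper opens to 85 mm and grips with 20 to 120 N. Pads are 22 mm wide; open, the fingers measure 114 mm over their backs; the gripper's body (76 mm by 85 mm) begins 54 mm behind the grasp point. The pads swing forward as they close: fully open they stand 13 mm farther back than shut.
Start: joints at [1.181, 0.241, 0.005, 1.335, 0, 1.571], TCP at [190, 462.493, 231.306] pointing down, gripper open.
Joint ranges: [-2.72, 2.72], [-1.05, 1.87], [-1.09, 1.28], [-1.99, 2.15], [-1.42, 1.44], [-3.14, 3.14]. Speed limits (rad/s): [2.79, 2.79, 3.14, 3.14, 3.14, 3.14].

## Interface

Orientations are given as a unit quaternion [x, y, z, w].
In Python, from station import sense, capture, ticket, bot gives the robot as it stands.
- The arm moves only by the shell command python3 -m inch 'ROWS' [FORCE]. ROWS is JSON, a list of rows, each a list of 3 entries, a list of its own where there are three numbers: the shift along the world's x, y, z in m, then the turn, a rotation vector about the world's x, y, z in degrees, then the finger opening in m, from 0 to 0.0854. In form: [[[x, y, z], [ax, ay, az], claw], ...]. A call has 1 to 10 rows; each row is the pose to reach, as a shift and turn from the pose commanded when the call began; what a row does not reach only later rows make up. A row lasts 1/10 s, in which the tool goes at most 50 mm and 8.59 degrees, less where a joint would pass 70% of its speed; a pose out of reach is approached as far as the arm can. A call with a gripper value outside its range is refused whole. The fingers move at their own pace and stop on an object; FORCE is the grip in N (left out, the last holds). Time passes only in rows, so rows that repeat a pose let the fingers close. It gives the time, the measured TCP pose, the force, the opening and the grip force at its end, in the units of the state.
- sense(): the state, without advancing time (a new reading comes with each control period).
- capture(name): name is "side" or "top"; returns a dict with "color" (420x560x3 uint8, red, green, blue), "depth" (420x560 float32, mm along the optical axis (not along the pixel's ray), 0 where there is no reading), "camera_matrix" (3x3 intrinsics, pixels), "D" ([k1, k2, p1, p2, k3] as OpenCV has them; the pictures are not rectified), "R" (3x3) and "t" (3): a world point X has camera coordinates R X + t. Camera axes: x right, y down, z forward; pixel columns grow to the right and rows downward; lengths in mm; the calibration is good to about 2 mm. A picture is of the moment at which its call begins.
- ticket.hand_in(): hands the job in; it is judged then, once.
The state is a dict: "clock": time; "joints": joint angles; "qvel": joint speeds; "joint_efforts": joint torques, N m; "position": TCP position; "tcp_rot": TCP orientation; "force": force on the tool from outside, world axes, zero at the start; "moment": the same for the moment, N m; "width": finger opening in mm; "gripper_force": force on a finger pad.
Only numpy, scipy, OpenCV 4.12 (cv2) and the standard library are available. Lean on these libraries where they do the work, as an engineer would, in place of code of your own. Each camera call takes 0.05 s, during which the arm holds its last target. There are 200 camera calls.

## Working session

There is one attempt and no reset: what is moved stays moved. The work goes in short steps, Python scripts to look and compute and a shell command to move; the robot and the scene stay as the last step left them, time stands still between calls to the robot, and variables do not carry over. Pictures are saved under pics/ and viewed, at most 10 in all, crops included, and the job is handed in when it is done.

```bash
ls; mkdir -p pics
python3 - <<'E'
from station import sense,capture,bot
import cv2,pickle,numpy as np
s=sense();print(s,bot.tcp_to_grasp)
for n in("top","side"):
    c=capture(n);pickle.dump(c,open(n+'.pkl','wb'));cv2.imwrite(f'pics/{n}0.png',c['color'][:,:,::-1]);print(n,c['camera_matrix'],c['D'],c['R'],c['t'])
E
```

```text
pics
{'clock': 0.0, 'joints': array([1.18100176e+00, 2.41456879e-01, 3.70836643e-03, 1.33514560e+00,
       9.62060668e-06, 1.57078199e+00]), 'qvel': array([ 0.00015716, -0.00088683, -0.00067073,  0.00013122,  0.00073321,
        0.00012085]), 'joint_efforts': array([-1.61138061e-03, -3.72318077e+01,  2.52407777e+01,  1.67583913e-02,
       -1.94296990e-04,  8.16082519e-06]), 'position': array([189.76142039, 461.92245614, 230.38494085]), 'tcp_rot': array([ 1.93658631e-01,  9.81068415e-01, -1.02810140e-03, -2.07861180e-04]), 'force': array([-0.44017137,  0.35725652,  0.7904662 ]), 'moment': array([ 0.01855187,  0.00679831, -0.01549683]), 'gripper_force': 0.0, 'width': 85.19217799142741} 18.700000000000003
top [[440.17517603   0.         276.61907743]
 [  0.         440.17517603 214.08177647]
 [  0.           0.           1.        ]] [-0.11251167  0.          0.          0.          0.        ] [[ 0.02233015 -0.99971581 -0.0083465 ]
 [-0.99806885 -0.02180776 -0.05816358]
 [ 0.05796503  0.00962919 -0.99827217]] [ -64.59933144  589.82407086 1499.20908042]
side [[427.42532783   0.         282.62113541]
 [  0.         427.42532783 207.75777283]
 [  0.           0.           1.        ]] [-0.10330929  0.          0.          0.          0.        ] [[ 9.58393980e-01 -2.85448704e-01 -1.27423333e-04]
 [-1.95873578e-01 -6.57320660e-01 -7.27710857e-01]
 [ 2.07640363e-01  6.97458663e-01 -6.85884023e-01]] [-588.04366858  112.77774898 1163.3646804 ]
```

View pics/top0.png

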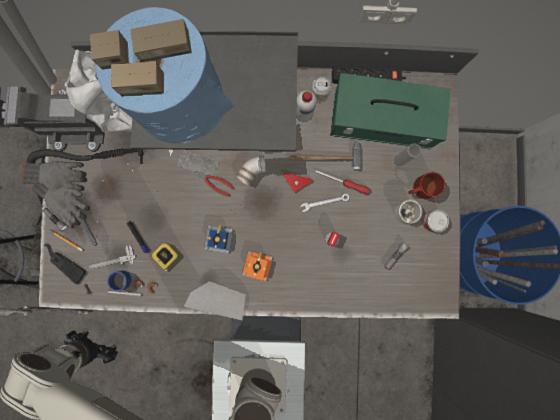

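View pics/side0.png

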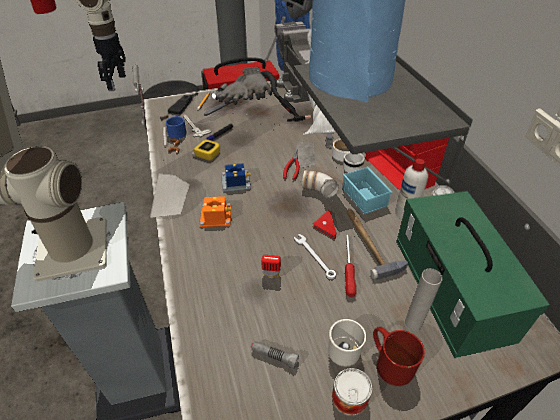

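The top view shows the blue port at about (218,238), the orange look-alike at (257,265) and the red plug at (333,239). In the side view they are at (235,178), (215,212) and (271,265). I'll take enlarged crops next.

Run:
```python
import cv2,pickle,numpy as np
T=pickle.load(open('top.pkl','rb'))['color'];S=pickle.load(open('side.pkl','rb'))['color']
z=lambda I,u,v,w=25:cv2.resize(I[v-w:v+w,u-w:u+w],(400,300) if 0 else (300,300),interpolation=cv2.INTER_CUBIC)
cv2.imwrite('pics/crops.png',np.vstack([np.hstack([z(T,218,238),z(T,333,239)]),np.hstack([z(S,235,178),z(S,271,268)])])[:,:,::-1])
```

```text
(no output)
```

View pics/crops.png

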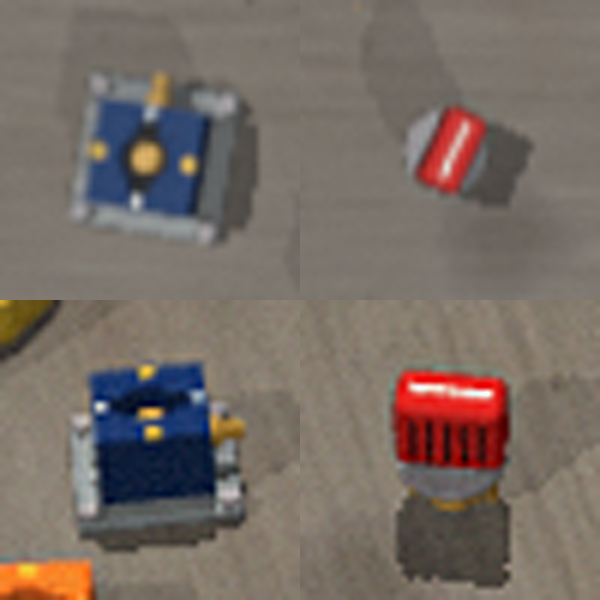

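The crops show white slot marks above and below the bore in the top view, with yellow marks left and right and the barb pointing to +x. The plug is upright with a white line along its top. Next I'll measure both.

```bash
cat > h.py <<'E'
import cv2,numpy as np
def ray(c,uv,z):
    p=cv2.undistortPoints(np.float64(uv).reshape(-1,1,2),c['camera_matrix'],c['D'])[:,0]
    R,t=np.array(c['R']),np.array(c['t']).ravel()
    d=np.c_[p,np.ones(len(p))]@R; o=-R.T@t
    return o+d*((z-o[2])/d[:,2])[:,None]
def blobs(c,name,box):
    u0,v0,u1,v1=box; I=c['color'][v0:v1,u0:u1]; I=cv2.resize(I,None,fx=6,fy=6,interpolation=cv2.INTER_CUBIC)
    H=cv2.cvtColor(I,cv2.COLOR_RGB2HSV).astype(int);h,s,v=H[...,0],H[...,1],H[...,2]
    m={'white':(s<75)&(v>150),'yellow':(h>15)&(h<32)&(s>130)&(v>150),'blue':(h>100)&(h<130)&(s>100),'red':((h<6)|(h>174))&(s>150)&(v>140)}[name]
    n,l,st,ce=cv2.connectedComponentsWithStats(m.astype(np.uint8))
    out=[]
    for i in range(1,n):
        if st[i,4]>50:
            ys,xs=np.where(l==i); P=np.c_[(xs+.5)/6-.5+u0,(ys+.5)/6-.5+v0]; out.append((st[i,4],P.mean(0),P))
    return sorted(out,key=lambda b:-b[0])
E
cat > m.py <<'E'
import pickle,numpy as np,cv2
from h import *
for n,pb,gb in(('top',(203,225,232,252),(323,228,345,250)),('side',(246-26,183-25,246+8,204),(256,255,288,275))):
    c=pickle.load(open(n+'.pkl','rb'))
    for col in('white','yellow'):
        for a,ce,P in blobs(c,col,pb): print(n,'port',col,a,ce.round(2),ray(c,ce,50)[0].round(1))
    for col in ('white','red'):
      for a,ce,P in blobs(c,col,gb)[:3]:
        W=ray(c,P,66)[:,:2]; r=cv2.minAreaRect(W.astype(np.float32)); w,V=np.linalg.eigh(np.cov(W.T))
        print(n,'plug',col,a,ce.round(2),W.mean(0).round(1),'rect',np.round(r[0],1),np.round(r[1],1),round(r[2],1),'pca',round(np.degrees(np.arctan2(V[1,1],V[0,1])),1))
E
python3 m.py
```

```text
top port white 405 [219.72 250.12] [463.5 136.9  50. ]
top port white 202 [229.92 229.95] [532.2 104.2  50. ]
top port white 128 [217.68 231.  ] [527.7 145.6  50. ]
top port white 125 [215.17 246.27] [476.1 152.6  50. ]
top port white 93 [205.68 247.69] [470.5 184.6  50. ]
top port white 85 [210.66 248.53] [468.1 167.7  50. ]
top port white 72 [226.7  251.01] [461.1 113.2  50. ]
top port yellow 486 [216.96 238.92] [501.  147.2  50. ]
top port yellow 172 [219.19 227.63] [539.2 140.8  50. ]
top port yellow 86 [223.99 240.06] [497.7 123.4  50. ]
top port yellow 55 [208.84 237.64] [504.6 174.9  50. ]
top plug white 398 [327.57 236.26] [ 518.1 -223.1] rect [ 518.4 -222.4] [ 7.8 27.5] 63.8 pca 153.3
top plug white 309 [333.26 238.62] [ 510.7 -242.2] rect [ 511.4 -242.3] [ 4.5 30.1] 67.2 pca 155.9
top plug red 2237 [332.94 238.6 ] [ 510.7 -241.1] rect [ 510.6 -241.3] [22.4 44.5] 66.2 pca 156.2
side port white 1274 [223.62 181.82] [456.6  99.9  50. ]
side port white 294 [247.61 184.46] [523.6  66.8  50. ]
side port white 221 [222.99 172.48] [463.2 145.2  50. ]
side port white 102 [226.2  170
[... 263 characters left out ...]
21 [246.99 173.37] [533.9 119.3  50. ]
side port yellow 161 [234.56 171.37] [498.9 140.2  50. ]
side port yellow 132 [233.89 164.44] [504.1 175.6  50. ]
side port yellow 130 [234.98 174.6 ] [496.9 124.1  50. ]
side plug white 250 [274.05 258.06] [ 518.5 -245.1] rect [ 518. -245.] [ 3.6 17.5] 67.5 pca 158.0
side plug white 223 [266.83 257.2 ] [ 502.1 -237.4] rect [ 502.1 -237.5] [ 3.7 14.6] 70.6 pca 161.0
side plug red 4481 [270.17 259.62] [ 508.  -247.1] rect [ 506.7 -254.3] [46.9 44.8] 73.5 pca 164.0
side plug red 178 [262.74 265.63] [ 485.6 -260.3] rect [ 485.2 -261.1] [19.7  2. ] 75.3 pca 75.9
side plug red 143 [271.55 267.9 ] [ 504.2 -273.2] rect [ 504.7 -272. ] [16.   2.4] 74.5 pca 79.3
```

Measured results:

- **Port:** centre about (501, 149.5), yaw about -7.5°.
- **Plug:** about (510.6, -241.8), bar axis at -24.5°.

The tool y line is at 67.6° and needs to be at 65.5°, so I'll move above the plug with a small turn.

```bash
python3 -m inch '[[[0.02,-0.044,0],[0,0,0],0.06],[[0.04,-0.088,0],[0,0,0],0.06],[[0.06,-0.132,0],[0,0,0],0.06],[[0.08,-0.176,0],[0,0,0],0.06],[[0.10,-0.22,0],[0,0,0],0.06],[[0.12,-0.264,0],[0,0,0],0.06],[[0.14,-0.308,0],[0,0,0],0.06],[[0.16,-0.352,0],[0,0,0],0.06],[[0.18,-0.396,0],[0,0,0],0.06],[[0.20,-0.44,0],[0,0,0],0.06]]' 50
python3 -m inch '[[[0.02,-0.044,0],[0,0,-2],0.06],[[0.04,-0.088,0],[0,0,-2],0.06],[[0.06,-0.132,0],[0,0,-2],0.06],[[0.08,-0.176,0],[0,0,-2],0.06],[[0.10,-0.22,0],[0,0,-2],0.06],[[0.1206,-0.2643,0],[0,0,-2],0.06],[[0.1206,-0.2643,-0.03],[0,0,-2],0.06],[[0.1206,-0.2643,-0.06],[0,0,-2],0.06],[[0.1206,-0.2643,-0.08],[0,0,-2],0.06],[[0.1206,-0.2643,-0.08],[0,0,-2],0.06]]'
python3 -c "
from station import *
s=sense();print(s['joints'],s['force'])"
```

```text
clock: 1.1
position: [390.2, 20.5, 231.3]
tcp_rot: [0.194, 0.981, 0.0, 0.0]
force: [1.4, 0.6, 0.0]
width: 60.1
gripper_force: 0.0
clock: 2.1
position: [507.8, -240.7, 147.2]
tcp_rot: [0.211, 0.977, 0.001, -0.004]
force: [-0.1, -0.2, -1.0]
width: 59.9
gripper_force: 0.0
[-4.42676000e-01  4.17011182e-01  3.17666149e-02  1.19427645e+00
  2.72553385e-05 -1.75546314e-02] [-0.10052495 -0.16390041 -1.02328287]
```

```bash
python3 -m inch '[[[0.0025,-0.001,-0.02],[0,0,0],0.06],[[0.0025,-0.001,-0.04],[0,0,0],0.06],[[0.0025,-0.001,-0.06],[0,0,0],0.06],[[0.0025,-0.001,-0.07],[0,0,0],0.06],[[0.0025,-0.001,-0.07],[0,0,0],0.06],[[0.0025,-0.001,-0.07],[0,0,0],0.06]]'
python3 - <<'E'
from station import *
import cv2,pickle,numpy as np
c=capture('side');z=c['color'][215:315,200:340];cv2.imwrite('pics/s1.png',cv2.resize(z,None,fx=5,fy=5,interpolation=cv2.INTER_CUBIC)[:,:,::-1])
E
```

```text
clock: 2.7
position: [513.8, -243.0, 82.4]
tcp_rot: [0.211, 0.978, -0.0, 0.001]
force: [1.3, 0.2, 0.4]
width: 59.9
gripper_force: 0.0
```

View pics/s1.png

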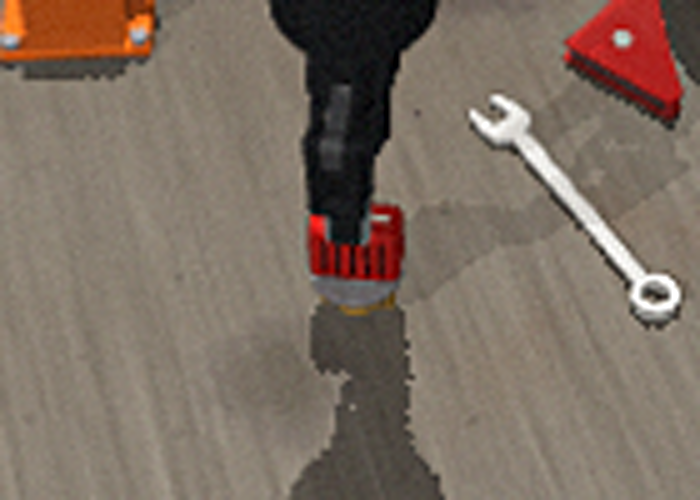

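The fingers straddle the bar centrally, around (350,230) in the crop. Descending and gripping.

```bash
python3 -m inch '[[[-0.0025,0.001,-0.025],[0,0,0],0.06],[[-0.0025,0.001,-0.05],[0,0,0],0.06],[[-0.0025,0.001,-0.05],[0,0,0],0.06],[[-0.0025,0.001,-0.05],[0,0,0],0.06]]'
python3 -m inch '[[[0,0,0],[0,0,0],0.02],[[0,0,0],[0,0,0],0.01],[[0,0,0],[0,0,0],0.01],[[0,0,0],[0,0,0],0.01],[[0,0,0],[0,0,0],0.01],[[0,0,0],[0,0,0],0.01],[[0,0,0],[0,0,0],0.01],[[0,0,0],[0,0,0],0.01]]' 90
python3 -c "
from station import *
s=sense();print(s['joints'],s['force'],s['moment'])"
```

```text
clock: 3.15
position: [511.0, -242.0, 32.3]
tcp_rot: [0.211, 0.978, -0.0, 0.0]
force: [-0.0, -0.0, 0.6]
width: 60.1
gripper_force: 0.0
clock: 3.95
position: [511.9, -242.4, 33.0]
tcp_rot: [0.211, 0.978, -0.0, 0.002]
force: [0.0, 0.2, 5.8]
width: 22.6
gripper_force: 88.7
[-4.42325483e-01  5.26221148e-01 -1.20237484e-01  9.20904983e-01
  3.24724300e-05 -1.75840736e-02] [0.03717338 0.18322342 5.77946198] [ 0.07210873 -0.01194168  0.04304882]
```

```bash
python3 -m inch '[[[0,0,0.03],[0,0,0],0.01],[[0,0,0.06],[0,0,0],0.01],[[0,0,0.09],[0,0,0],0.01],[[0,0.03,0.1],[0,0,3],0.01],[[-0.002,0.07,0.1],[0,0,6],0.01],[[-0.003,0.11,0.1],[0,0,9],0.01],[[-0.004,0.15,0.1],[0,0,12],0.01],[[-0.005,0.19,0.1],[0,0,15],0.01],[[-0.006,0.23,0.1],[0,0,17],0.01],[[-0.007,0.27,0.1],[0,0,17],0.01]]'
python3 -m inch '[[[0,0.04,0],[0,0,0],0.01],[[-0.0015,0.08,0],[0,0,0],0.01],[[-0.0026,0.11,0],[0,0,0],0.01],[[-0.0026,0.121,0],[0,0,0],0.01],[[-0.0026,0.1213,-0.01],[0,0,0],0.01],[[-0.0026,0.1213,-0.02],[0,0,0],0.01],[[-0.0026,0.1213,-0.03],[0,0,0],0.01],[[-0.0026,0.1213,-0.03],[0,0,0],0.01],[[-0.0026,0.1213,-0.03],[0,0,0],0.01],[[-0.0026,0.1213,-0.03],[0,0,0],0.01]]'
python3 - <<'E'
from station import *
import cv2,pickle,numpy as np
s=sense();print(s['joints'],s['force'],s['moment'])
z=[]
for n,u,v in(('side',240,165),('top',215,238)):
    c=capture(n);pickle.dump(c,open(n+'2.pkl','wb'));z.append(cv2.resize(c['color'][v-35:v+35,u-25:u+25],None,fx=8,fy=8,interpolation=cv2.INTER_CUBIC))
cv2.imwrite('pics/h.png',np.hstack(z)[:,:,::-1])
E
```

```text
clock: 4.95
position: [502.8, 29.7, 131.0]
tcp_rot: [0.064, 0.998, -0.0, -0.0]
force: [1.5, 0.2, -2.4]
width: 23.0
gripper_force: 88.4
clock: 5.95
position: [501.4, 148.9, 101.5]
tcp_rot: [0.065, 0.998, 0.0, 0.0]
force: [0.6, -0.1, -2.2]
width: 22.6
gripper_force: 88.6
[ 2.88742027e-01  3.78089841e-01 -1.57138431e-01  1.03518553e+00
 -8.37830823e-05  4.17880035e-01] [ 0.61587263 -0.10426092 -2.17482113] [ 0.0135199  -0.01201766 -0.01165458]
```

View pics/h.png

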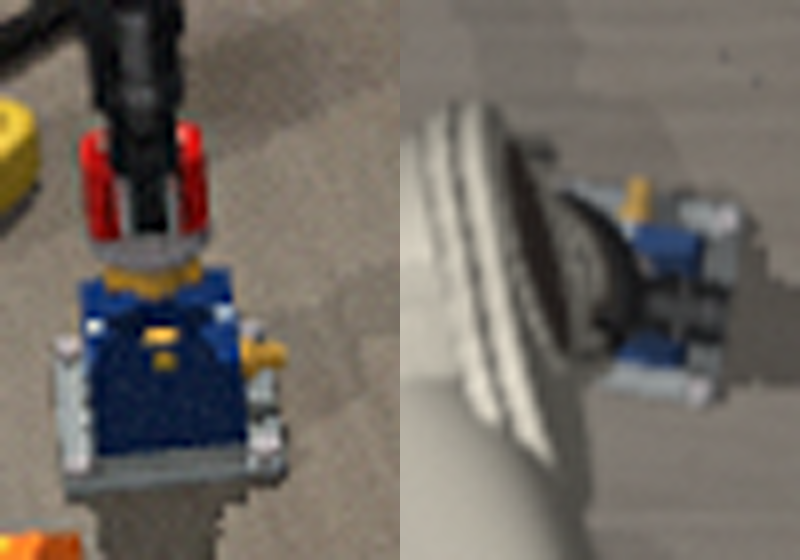

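The side view shows the plug upright over the port: bar from u≈80 to 207, lugs at (150,280), slots at (95,325) and (222,312). The arm blocks the top view. I'll check the offset along the bar by comparing its side-view extents with those projected.

Run:
```python
import pickle,numpy as np,cv2
from h import *
c=pickle.load(open('side2.pkl','rb'))
R=np.array(c['R']);t=np.array(c['t'],float).reshape(3)
pr=lambda X:cv2.projectPoints(np.float64(X),cv2.Rodrigues(R)[0],t,c['camera_matrix'],c['D'])[0][:,0]
b=np.radians(-7.5);e=np.array([np.cos(b),np.sin(b),0]);f=np.array([-e[1],e[0],0])
C=np.array([501.,149.5,0]);o=69
bar=pr([C+sx*23*e+sy*12*f+[0,0,o+z] for sx in(-1,1) for sy in(-1,1) for z in(28,66)])
a=np.linspace(0,6.28,90);fl=pr([C+24*np.cos(k)*e+24*np.sin(k)*f+[0,0,o+z] for k in a for z in(22,28)])
print('proj bar',bar.min(0),bar.max(0),'flange',fl.min(0),fl.max(0))
print('px/mm along bar',pr([C+e*1+[0,0,o+40]])-pr([C+[0,0,o+40]]))
r=np.vstack([x[2] for x in blobs(c,'red',(218,140,250,166)) ]);print('red',r.min(0),r.max(0))
# flange: row profile
I=c['color']
for v in (158,159,160,161,162): print(v,[tuple(int(q) for q in I[v,u]) for u in (*range(222,229),*range(238,246))])
# lug/stem brass
y=blobs(c,'yellow',(226,160,246,174));[print('brass',k[0],k[1],k[2].min(0),k[2].max(0)) for k in y]
lg=pr([C+s*19*e+w*4.5*f+[0,0,o+z] for s in(-1,1) for w in(-1,1) for z in(0,7)]);print('lug proj',lg.min(0),lg.max(0))
```

```text
proj bar [224.59176477 144.20968588] [241.27314221 160.46894986] flange [225.60027097 152.76971612] [241.41391841 163.73123589]
px/mm along bar [[ 0.32799007 -0.031765  ]]
red [224.58333333 144.91666667] [239.75 158.25]
158 [(118, 108, 96), (125, 116, 101), (130, 121, 106), (116, 109, 99), (134, 42, 42), (145, 13, 9), (98, 7, 5), (95, 16, 10), (98, 23, 23), (95, 40, 43), (110, 99, 93), (141, 130, 118), (135, 122, 112), (137, 123, 111), (138, 130, 113)]
159 [(135, 124, 108), (137, 126, 113), (133, 123, 109), (115, 117, 107), (117, 61, 58), (120, 17, 14), (101, 12, 9), (83, 59, 59), (84, 70, 70), (62, 55, 59), (108, 102, 97), (139, 128, 110), (149, 133, 120), (138, 129, 116), (135, 124, 113)]
160 [(137, 124, 109), (142, 126, 115), (138, 127, 112), (134, 127, 115), (107, 96, 96), (100, 76, 78), (96, 74, 75), (102, 97, 100), (89, 87, 92), (83, 79, 78), (130, 120, 105), (142, 132, 118), (138, 129, 117), (136, 124, 114), (133, 126, 110)]
161 [(131, 119, 108), (141, 127, 114), (132, 117, 104), (139, 127, 111), (116, 113, 106), (100, 100, 101), (107, 108, 110), (85, 86, 87), (94, 93, 93), (127, 118, 109), (148, 136, 122), (145, 135, 120), (137, 126, 115), (137, 127, 111), (143, 130, 113)]
162 [(132, 122, 105), (139, 123, 112), (136, 126, 111), (134, 122, 109), (135, 120, 111), (115, 109, 101), (114, 108, 110), (77, 69, 61), (100, 83, 47), (145, 134, 115), (156, 140, 122), (147, 132, 117), (151, 134, 119), (144, 133, 118), (134, 124, 108)]
brass 190 [234.59561404 171.42631579] [232.91666667 170.58333333] [236.41666667 172.25      ]
brass 115 [230.32681159 164.81376812] [228.25       164.08333333] [233.25 165.75]
lug proj [227.74202978 161.39638797] [240.36260859 166.15178353]
```

Relative to the port marks in the same view, the offset along the bar is below 1 mm. I'll descend gently.

```bash
python3 -m inch '[[[0,0,-0.008],[0,0,0],0.01],[[0,0,-0.014],[0,0,0],0.01],[[0,0,-0.018],[0,0,0],0.01],[[0,0,-0.02],[0,0,0],0.01],[[0,0,-0.022],[0,0,0],0.01],[[0,0,-0.024],[0,0,0],0.01],[[0,0,-0.026],[0,0,0],0.01],[[0,0,-0.026],[0,0,0],0.01]]'
python3 -c "
from station import *
s=sense();print(s['force'],s['moment'])"
```

```text
clock: 6.85
position: [500.9, 149.5, 75.1]
tcp_rot: [0.064, 0.998, -0.0, -0.0]
force: [-0.1, -0.5, -2.3]
width: 23.1
gripper_force: 88.6
[-0.13881837 -0.47179474 -2.34638913] [ 0.00089534  0.01655335 -0.00331032]
```

```bash
python3 -m inch '[[[0,0,-0.003],[0,0,0],0.01],[[0,0,-0.006],[0,0,0],0.01],[[0,0,-0.008],[0,0,0],0.01],[[0,0,-0.01],[0,0,0],0.01],[[0,0,-0.012],[0,0,0],0.01],[[0,0,-0.0135],[0,0,0],0.01],[[0,0,-0.0145],[0,0,0],0.01],[[0,0,-0.0145],[0,0,0],0.01]]'
python3 -c "
from station import *
s=sense();print(s['force'],s['moment'])"
```

```text
clock: 7.65
position: [501.4, 149.6, 61.1]
tcp_rot: [0.064, 0.998, 0.0, 0.0]
force: [-0.3, 0.0, 3.6]
width: 22.5
gripper_force: 89.3
[-2.78842575e-01  7.48503396e-04  3.61364457e+00] [ 0.04778978 -0.07247857  0.00244603]
```

```bash
python3 -m inch '[[[0,0,-0.001],[0,0,0],0.01],[[0,0,-0.0015],[0,0,0],0.01],[[0,0,-0.0015],[0,0,0],0.01],[[0,0,-0.0015],[0,0,0],0.01]]'
python3 -c "
from station import *
s=sense();print(s['position'],s['force'],s['moment'])"
```

```text
clock: 8.05
position: [501.4, 149.6, 61.0]
tcp_rot: [0.064, 0.998, 0.0, 0.001]
force: [-2.6, -1.4, 12.6]
width: 22.9
gripper_force: 90.9
[501.42185118 149.60871089  60.98312   ] [-2.56748671 -1.38764273 12.58357275] [-0.13737251  0.54644526  0.01224976]
```

Flange is home (net force about 15 N). Turning clockwise.

```bash
python3 -m inch '[[[0,0,0],[0,0,-5],0.01],[[0,0,0],[0,0,-10],0.01],[[0,0,0],[0,0,-15],0.01],[[0,0,0],[0,0,-20],0.01],[[0,0,0],[0,0,-25],0.01],[[0,0,0],[0,0,-30],0.01],[[0,0,0],[0,0,-30],0.01]]'
python3 -c "
from station import *
s=sense();print(s['force'],s['moment'],s['joints'])"
```

```text
clock: 8.75
position: [501.2, 149.1, 61.0]
tcp_rot: [0.321, 0.947, -0.0, 0.001]
force: [-2.8, -1.6, 13.3]
width: 22.8
gripper_force: 90.7
[-2.82130856 -1.61781996 13.34095609] [-0.47102374  0.68671274  0.05962634] [ 0.28971739  0.4218681  -0.21034429  0.93749358 -0.0011005   0.94276061]
```

```bash
python3 -m inch '[[[0,0,0],[0,0,-7],0.01],[[0,0,0],[0,0,-14],0.01],[[0,0,0],[0,0,-21],0.01],[[0,0,0],[0,0,-28],0.01],[[0,0,0],[0,0,-35],0.01],[[0,0,0],[0,0,-42],0.01],[[0,0,0],[0,0,-49],0.01],[[0,0,0],[0,0,-55],0.01],[[0,0,0],[0,0,-60],0.01],[[0,0,0],[0,0,-60],0.01]]'
python3 - <<'E'
from station import *
import cv2,numpy as np
s=sense();print(s['position'],s['force'],s['moment'],s['tcp_rot'])
z=[]
for n,u,v in(('side',240,165),('top',215,238)):
    c=capture(n);z.append(cv2.resize(c['color'][v-35:v+35,u-25:u+25],None,fx=8,fy=8,interpolation=cv2.INTER_CUBIC))
cv2.imwrite('pics/e.png',np.hstack(z)[:,:,::-1])
E
```

```text
clock: 9.75
position: [501.9, 149.3, 61.0]
tcp_rot: [0.751, 0.66, 0.001, 0.001]
force: [-2.2, -1.1, 10.5]
width: 23.1
gripper_force: 90.5
[501.89529533 149.28893181  60.97881005] [-2.22416661 -1.14327712 10.52381793] [-0.48669663  0.3882392   0.11053421] [0.75127095 0.65999258 0.00080926 0.00104752]
```

View pics/e.png

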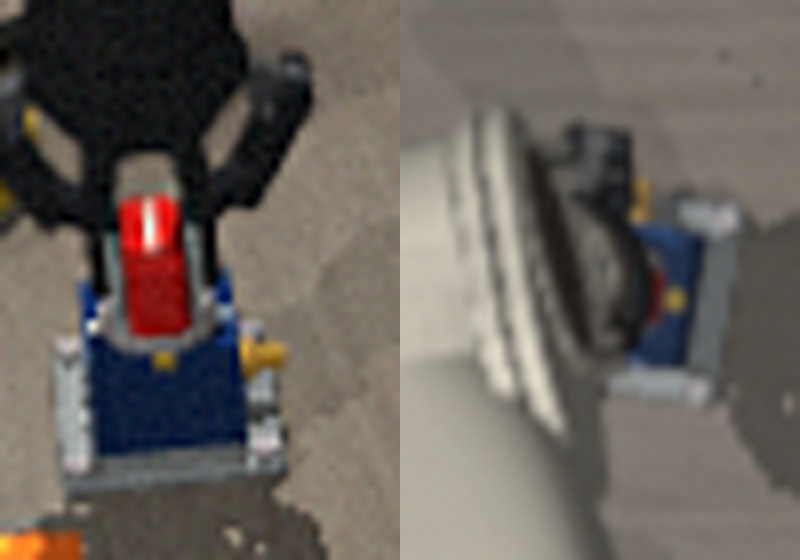

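The side view shows the flange seated on the block, with the red grip running from (150,200) to (160,330), in line with the yellow mark at (165,360). I'll hold briefly, check stability and hand in.

```bash
python3 -m inch '[[[0,0,0],[0,0,0],0.01],[[0,0,0],[0,0,0],0.01],[[0,0,0],[0,0,0],0.01],[[0,0,0],[0,0,0],0.01],[[0,0,0],[0,0,0],0.01]]'
python3 -c "
from station import *
s=sense();print(s['force'],s['moment'],s['tcp_rot']);print(ticket.hand_in())"
```

```text
clock: 10.35
position: [501.9, 149.3, 61.0]
tcp_rot: [0.751, 0.661, 0.001, 0.001]
force: [-1.7, -1.7, 11.8]
width: 22.7
gripper_force: 90.5
[-1.74412169 -1.71869378 11.76350048] [-0.4595725   0.34012078  0.11162983] [0.75081899 0.66050674 0.00081357 0.00101474]
the job is handed in; nothing more can be done
None
```

I handed the job in at 10.35 s with the plug pressed home in the blue port, turned 90° clockwise to the yellow marks and still gripped; the valve angle can't be read directly, and the hand-in gave no verdict.

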